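# Load the flashlight on the bench-top sled and push it round the bend to its dock

### The job

Lay the flashlight lengthwise in the two cradles of the wooden sled, lens pointing away from the sled's upright handle, and let go of it. Then slide the sled by its handle along the steel guide rails and round the bend until its nose is up against the black dock block, with the flashlight still lying in it, and let go. Keep the sled down on its track, never lifting it or ramming it against the rails, set the flashlight down gently, and leave the caddy, saucer and key tag as they are.

Things in the scene. Friction and masses are not known exactly. Their poses are not given: they have to be found in the camera images.
- track: Fixed L-shaped grey board, 10 mm thick, with two parallel round steel rails (12 mm thick, lying on it, tops 22 mm above the bench), 66 mm apart between inner faces. Origin: on the bench at the centre of the quarter-circle bend, z up; x axis turned 23 to 68 degrees left of the robot's forward direction. The board does not move.
- lane_entry (a point): Start of the lane's centre line, on the board's top, at x = -150, y = -120 mm in the track's frame, where a cross rail closes the lane. From here the straight entry leg runs along the track's +x to (0, -120).
- bend (a point): Half way round the bend, on the centre line, on the board's top. The bend is a quarter circle of radius 120 mm about the track's origin, from (0, -120) to (120, 0) mm, turning left (counter-clockwise from above). Then the straight exit leg runs along the track's +y at x = 120 mm to the face of the dock block at y = 135 mm.
- dock (a point): Where the sled's origin lies once its nose touches the black dock block: x = 120, y = 65 mm in the track's frame, on the board's top. The sled then points along the track's +y. The block is 104 mm wide, its top 30 mm above the bench, just lower than a cradled flashlight (underside at 32 mm).
- carrier: Loose wooden sled, 140 mm long, 0.3 to 0.6 kg, lying in the entry leg and sliding on the board. Origin: centre of its underside (10 mm above the bench), x towards its nose along the lane, z up. Deck 14 mm thick, 112 x 44 mm, nose and tail 28 mm wide. Four fixed guide studs (16 mm thick) at x = +-48, y = +-22 mm run along the rails, tops below the deck's.
- nose (a point): Tip of the sled's nose, at x = 70 mm in its frame, 7 mm above its underside. The studs have 3 mm play each side on the straights. In the bend the midpoints between the two front and the two rear studs keep to the lane's centre line (within 3 mm), so the sled turns with the lane, its own origin about 10 mm inside the centre line.
- cradle (a point): Where the flashlight's origin belongs: x = 11, y = 0, z = 22 mm in the sled's frame (32 mm above the bench); 10 mm fore or aft is fine. Two cradles, 16 mm long, at x = -27 and +46 mm, carry tail cap and head: floor at z = 22 mm, cheeks sloping out at 45 degrees up to z = 35 mm, 52 mm wide outside. Between them is room for fingers down to the deck at z = 14 mm.
- handle_top (a point): Centre of the top of the sled's round upright handle: 18 mm diameter, at x = -58 mm in the sled's frame, top 95 mm above the sled's underside (105 mm above the bench). Its upper 37 mm stand higher than a cradled flashlight, whose top is 68 mm above the bench.
- flashlight: Loose black aluminium flashlight, 110 mm long, eight-sided, 0.13 to 0.25 kg, lying on the bench. Origin: on its underside below the middle of the barrel, 18 mm below its long axis; x along it towards the lens. Barrel 28 mm across from x = -27 to 27 mm, head 36 mm across from 27 to 61, tail cap with the press button 36 mm across from -49 to -27.
- lens (a point): Centre of the flashlight's glass lens, on its long axis at the end of its head, 61 mm from its origin along x. A 10 mm wide bare aluminium bezel rings the lens end; the tail cap is all black and shorter (22 mm) than the head (34 mm).
- caddy: Bystander: wooden three-slot mail caddy, 250 x 120 x 120 mm high, origin at the centre of its underside.
- saucer: Bystander: white porcelain saucer, 140 mm across, 20 mm high, origin at the centre of its underside.
- keytag: Bystander: orange plastic key tag, 91 x 34 x 5 mm, origin on its underside near its middle.
Mind the look-alikes: they are no part of the job. What is shaped like the carrier but blue or green is not meant.

How it is judged:
On the way, in this order (a step that is already met when the one before it is completed fails the run):
1. the flashlight lies in both cradles, lens away from the handle, let go, with the sled still in the entry leg (x of flashlight in the frame of carrier between -0.004 and 0.026 m and y of flashlight in the frame of carrier between -0.008 and 0.008 m and z of lens in the frame of carrier between 0.034 and 0.047 m and x of lens in the frame of carrier above 0.05 m and angle between the x axis of flashlight and the x axis of carrier, either way round below 0.12 rad and contact force between the fingers and flashlight below 0.3 N and x of carrier in the frame of track below -0.02 m), for 0.2 s.
2. the loaded sled passes round the bend between the rails (x of flashlight in the frame of carrier between -0.004 and 0.026 m and y of flashlight in the frame of carrier between -0.008 and 0.008 m and z of lens in the frame of carrier between 0.034 and 0.047 m and x of lens in the frame of carrier above 0.05 m and angle between the x axis of flashlight and the x axis of carrier, either way round below 0.12 rad and horizontal distance between carrier and bend below 0.03 m), for 0.04 s.
At the end, for the whole second after the job is handed in: The sled is at rest in the exit leg with its nose against the dock block (within 7 mm), between the rails, straight within 0.12 rad and down on the board; the flashlight lies at rest in both cradles (within 15 mm lengthwise, 8 mm sideways, 0.12 rad), lens away from the handle; both are released (x of flashlight in the frame of carrier between -0.004 and 0.026 m and y of flashlight in the frame of carrier between -0.008 and 0.008 m and z of lens in the frame of carrier between 0.034 and 0.047 m and x of lens in the frame of carrier above 0.05 m and angle between the x axis of flashlight and the x axis of carrier, either way round below 0.12 rad and contact force between the fingers and flashlight below 0.3 N and y of carrier in the frame of track above 0.058 m and x of carrier in the frame of track between 0.112 and 0.128 m and z of carrier in the frame of track below 0.014 m and angle between the x axis of carrier and the y axis of track, either way round below 0.12 rad and contact force between the fingers and carrier below 0.3 N and linear speed of each of carrier, flashlight below 0.01 m/s); the robot touches nothing.
It fails at once if the sled is lifted off the board by more than 10 mm or tipped by more than 0.2 rad (z of carrier in the frame of track above 0.02 m or angle between carrier's own z axis and vertical above 0.2 rad).
It fails at once if the sled is rammed: more than 60 N between it and the track (contact force between carrier and track above 60 N).
It fails at once if the flashlight is banged down: more than 60 N between it and the sled (contact force between flashlight and carrier above 60 N).
It fails at once if a bystander is moved more than 20 mm (distance of any of caddy, saucer, keytag from where it was at the start of the episode above 0.02 m).
It also fails if it takes over 61 s, if anything falls off the work surface, if the arm or the gripper's body presses on something with over 40 N, if the wrist force passes 120 N, or if a joint passes its speed limit or range.

### The arm

A 6-joint arm with a two-finger parallel gripper is mounted at the origin on the work surface. World frame = base frame: x ahead of the robot, y to its left, z up, the work surface at z = 0. Lengths are in m, angles in rad, forces in N, time in s.
With the tool pointing down it reaches from about 0.35 to 0.925 m from the base axis. Payload 6.4 kg.
Tool frame: the origin (TCP) lies at the very end of the fingers, on their centre line; the grasp point (between the pads) lies 19 mm behind it (bot.grasp_offset is the distance from the TCP to the grasp point, in m); z points along the fingers, y is the line along which they close (so a half turn about z gives the same grasp; the last joint's range is limited). The gripper opens to 85 mm and grips with 20 to 120 N. Pads are 22 mm wide; open, the fingers measure 114 mm over their backs; the gripper's body (76 mm by 85 mm) begins 54 mm behind the grasp point. The pads swing forward as they close: fully open they stand 13 mm farther back than shut.
Start: joints at [-1.446, 0.245, 1.558, -0, 1.339, -0.174], TCP at [0.191, -0.621, 0.231] pointing down, gripper open.
Joint ranges: [-3.13, 3.13], [-1.02, 2.26], [0.13, 2.54], [-0.95, 4.09], [0.21, 2.88], [-2.74, 2.74]. Speed limits (rad/s): [2.57, 2.57, 3.14, 3.14, 3.14, 3.14].

### API

Orientations are given as a unit quaternion [x, y, z, w].
In Python, from cell import bot, optics, workorder gives the robot as it stands. The module is installed in compiled form; this text tells all that it offers.
- The arm moves only by the tool jog_arm, never from a script. Its argument "increments" is a list of rows, each a list of 7 numbers: the finger opening in mm, from 0 to 85.4, then the shift along the tool's x, y, z in mm, then the turn, a rotation vector about the tool's x, y, z in rad. In form: [[fingers, x, y, z, wx, wy, wz], ...]. A call has exactly 5 rows; each row is the pose to reach, as a shift and turn from the pose commanded when the call began, along the tool's axes at that moment; what a row does not reach only later rows make up. A row lasts 1/10 s, in which the tool goes at most 50 mm and 8.59 degrees, less where a joint would pass 70% of its speed; a pose out of reach is approached as far as the arm can. A call with a gripper value outside its range is refused whole. The fingers move at their own pace and stop on an object; "force" is the grip in N (left out, the last holds). Time passes only in rows, so rows that repeat a pose let the fingers close, or fill a call up. It gives the time, the measured TCP pose, the force, the opening and the grip force at its end, in the units of the state.
- bot.state(): the state, without advancing time (a new reading comes with each control period).
- optics.read_camera(name): name is "side" or "top" or "wrist"; returns a dict with "pixels" (420x560x3 uint8, red, green, blue), "range_z" (420x560 float32, m along the optical axis (not along the pixel's ray), 0 where there is no reading), "mtx" (3x3 intrinsics, pixels), "position" and "orientation" of the camera in the world. Camera axes: x right, y down, z forward; pixel columns grow to the right and rows downward; lengths in m; the calibration is good to about 2 mm. A picture is of the moment at which its call begins.
- workorder.hand_in(): hands the job in; it is judged then, once.
The state is a dict: "t": time; "joint_positions": joint angles; "dq": joint speeds; "effort": joint torques, N m; "tool_pos": TCP position; "tool_rot": TCP orientation; "wrist_force": force on the tool from outside, world axes, zero at the start; "torque": the same for the moment, N m; "opening": finger opening in m; "grip_force": force on a finger pad.
Only numpy, scipy, OpenCV 4.12 (cv2) and the standard library are available. Lean on these libraries where they do the work, as an engineer would, in place of code of your own. Each camera call takes 0.05 s, during which the arm holds its last target. There are 200 camera calls.

## Working session

There is one attempt and no reset: what is moved stays moved. The work goes in short steps, Python scripts to look and compute and a tool call to move; the robot and the scene stay as the last step left them, time stands still between calls to the robot, and variables do not carry over. Pictures are saved under pics/ and viewed, at most 10 in all, crops included, and the job is handed in when it is done.

Besides the shell and the picture viewer there is one more tool, called after "Call:" in YAML: its name, and indented under it one key for each argument. jog_arm: Moves the arm, as the interface text tells. Its arguments: {"type":"object","properties":{"increments":{"type":"array"},"force":{"type":"number"}},"required":["increments"]}

```bash
mkdir -p pics
cat > h.py <<'E'
import numpy as np, cv2
from scipy.spatial.transform import Rotation as R
from cell import bot, optics, workorder
def shot(n,f=None):
    d=optics.read_camera(n)
    np.savez(f'{n}.npz',**d)
    if f: cv2.imwrite(f'pics/{f}.png',d['pixels'][:,:,::-1])
    return d
def cloud(d):
    z=d['range_z'];K=np.array(d['mtx']);v,u=np.mgrid[:z.shape[0],:z.shape[1]]
    p=np.stack([(u-K[0,2])/K[0,0]*z,(v-K[1,2])/K[1,1]*z,z],-1)
    return p@R.from_quat(d['orientation']).as_matrix().T+d['position']
def ray(d,u,v,h):
    K=np.array(d['mtx']);r=R.from_quat(d['orientation']).apply([(u-K[0,2])/K[0,0],(v-K[1,2])/K[1,1],1])
    p=np.array(d['position']);return p+r*(h-p[2])/r[2]
E
python3 - <<'E'
from h import *
a=shot('top','top1');b=shot('side','side1')
print(a['position'],a['orientation'],a['mtx'],bot.state())
E
```

```text
[ 0.37170839 -0.00808474  1.49441911] [-0.70071685  0.70997573 -0.05540877  0.04313028] [[542.84400573   0.         283.53868976]
 [  0.         542.84400573 208.05292039]
 [  0.           0.           1.        ]] {'t': 0.1, 'joint_positions': array([-1.44610922e+00,  2.45771898e-01,  1.55887447e+00,  5.98294314e-06,
        1.33868009e+00, -1.74091946e-01]), 'dq': array([ 3.43464383e-04, -1.97053436e-05, -1.00442695e-03,  8.40161414e-04,
       -2.44598211e-03,  6.19371889e-04]), 'effort': array([ 1.44642031e-04, -4.30669928e+01, -3.27130330e+01, -1.07842638e-04,
        2.80138309e-03,  4.09709429e-06]), 'tool_pos': array([ 0.19128024, -0.62070703,  0.2302823 ]), 'tool_rot': array([ 9.88861853e-01,  1.48833749e-01,  2.43221356e-05, -8.66564741e-04]), 'wrist_force': array([-0.92918863, -0.11408633,  0.04536184]), 'torque': array([ 0.00464972,  0.00835749, -0.0146307 ]), 'grip_force': 0.0, 'opening': 0.08542213909009735}
```

View pics/top1.png

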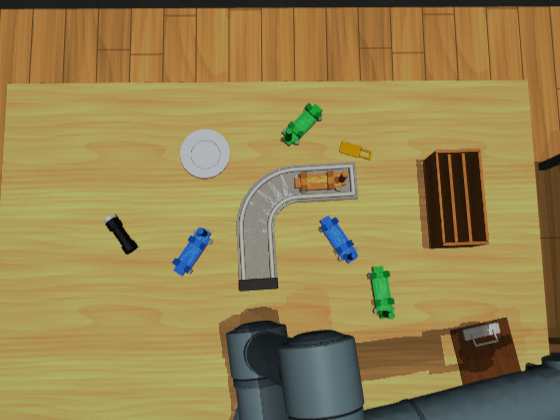

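View pics/side1.png

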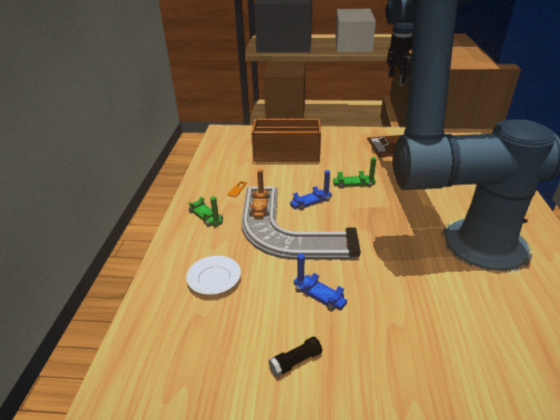

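The top view shows the wooden sled at px (320,181), with its handle at (343,176) and its nose to the left. The lane bends down to the black dock at (258,284). The flashlight is at (120,234), with its bezel end at (111,218). The side view agrees with this. Next I'll measure using enlarged crops.

Run:
```python
from h import *
d=np.load('top.npz');im=d['pixels'][:,:,::-1]
c1=cv2.resize(im[155:300,225:370],(580,580),interpolation=cv2.INTER_CUBIC)
c2=cv2.resize(im[205:263,90:148],(232,232),interpolation=cv2.INTER_CUBIC)
o=np.zeros((580,800,3),np.uint8);o[:,:580]=c1;c2=cv2.resize(im[205:260,95:150],(220,220),interpolation=cv2.INTER_CUBIC);o[:220,580:]=c2
cv2.imwrite('pics/crop1.png',o)
P=cloud(d)
for uv in [(320,181),(342,176),(258,284),(258,200),(120,234),(111,218),(355,181),(205,153)]: print(uv,P[uv[1],uv[0]].round(3))
# flashlight blob
sub=P[205:260,95:150];m=(sub[...,2]>.012)&(sub[...,2]<.05)
q=sub[m];print(len(q),q.mean(0));c=q[:,:2]-q[:,:2].mean(0);w,V=np.linalg.eigh(c.T@c);a=V[:,1];s=c@a;print(a,s.min(),s.max(),q[:,2].max())
# dock
sub=P[275:295,230:285];
for h in(0.025,): 
  q=sub[(sub[...,2]>h)&(sub[...,2]<.04)];print('dock',len(q),q.mean(0)); print(cv2.minAreaRect((q[:,:2]*1000).astype(np.float32)))
sub=P[160:200,290:360];q=sub[(sub[...,2]>.085)];print('handle',len(q),q.mean(0),q.max(0))
```

```text
(320, 181) [ 0.651 -0.136  0.029]
(342, 176) [ 0.649 -0.187  0.107]
(258, 284) [0.373 0.036 0.032]
(258, 200) [0.604 0.035 0.007]
(120, 234) [0.511 0.404 0.037]
(111, 218) [0.555 0.431 0.033]
(355, 181) [ 0.655 -0.236  0.006]
(205, 153) [0.739 0.182 0.007]
535 [0.51317796 0.40697786 0.03048229]
[-0.81586501 -0.57824242] -0.05754655612865498 0.0555598338558909 0.042697223174165355
dock 406 [0.37259178 0.03595605 0.03007291]
((376.134765625, 36.1240348815918), (101.65615844726562, 42.394535064697266), 89.49217224121094)
handle 56 [ 0.59272256 -0.15369237  0.40101102] [ 0.6625285  -0.00808474  1.49441911]
```

View pics/crop1.png

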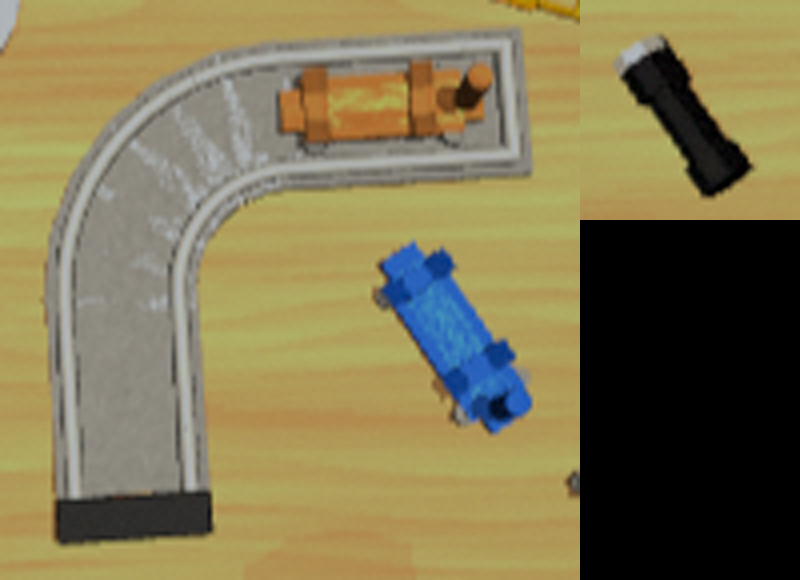

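The crop shows the entry leg running image-left with the sled at its closed end: nose at crop (283,112), handle top at (480,77). The dock's front edge runs (57,500)–(211,491), and the bezel is at the flashlight's upper left. Next I'll fit the frames.

```bash
cat >> h.py <<'E'
def yawq(y): return R.from_matrix(np.array([[np.cos(y),np.sin(y),0],[np.sin(y),-np.cos(y),0],[0,0,-1]]))
def inc(targets,grip,p0=None,q0=None):
    """rows from the current pose to world targets [(x,y,z,yaw),...]"""
    s=bot.state();p0=s['tool_pos'] if p0 is None else np.array(p0);q0=R.from_quat(s['tool_rot']) if q0 is None else q0
    rows=[]
    for t in targets:
        d=q0.inv().apply(np.array(t[:3])-p0)*1000;w=(q0.inv()*yawq(t[3])).as_rotvec()
        rows.append([grip]+d.round(1).tolist()+w.round(3).tolist())
    return rows
E
python3 - <<'E'
from h import *
from scipy.optimize import least_squares
d=np.load('top.npz')
pt=lambda c,h: ray(d,225+c[0]/4-.4,155+c[1]/4-.4,h)[:2]
obs=[((300,53),1,-159,.022),((400,48),1,-159,.022),((500,43),1,-159,.022),((290,165),1,-81,.022),((400,159),1,-81,.022),((500,153),1,-81,.022),
((510,60),0,-156,.022),((512,150),0,-156,.022),((68,310),0,159,.022),((73,490),0,159,.022),((180,300),0,81,.022),((190,480),0,81,.022),
((57,500),1,135,.03),((211,491),1,135,.03)]
obs=[(pt(o[0],o[3])*1000,)+o[1:] for o in obs]
def f(p):
    th=p[2];c,s=np.cos(th),np.sin(th);M=np.array([[c,s],[-s,c]])
    return [ (M@(o[0]-p[:2]))[o[1]]-o[2] for o in obs]
r=least_squares(f,[500,-100,1.6],loss='soft_l1');print(r.x,np.array(f(r.x)).round(1))
c,s=np.cos(r.x[2]),np.sin(r.x[2]);M=np.array([[c,s],[-s,c]])
for n,cc,h in [('handle',(480,77),.105),('nose',(281,112),.024),('tail',(484,110),.024),('fcradle',(315,104),.045),('rcradle',(423,99),.045)]:
    w=pt(cc,h)*1000;print(n,w.round(1),(M@(w-r.x[:2])).round(1))
for n,cc in [('lens',(640,48)),('tail',(730,180))]:
    w=ray(d,95+(cc[0]-580)/4-.4,205+cc[1]/4-.4,.018);print(n,w)
print(inc([(.45,-.45,.25,.3),(.6,-.1,.25,.4),(.6,.15,.25,.5),(.505,.40,.22,.617)],85))
E
```

```text
[529.91015617 -76.67577064  20.47041561] [-0.8 -0.1  0.6 -0.9 -0.4 -0.3 -1.7  2.1 -1.9  1.2 -0.3  0.4  1.   1.6]
handle [ 654.9 -194.5] [-124. -119.]
nose [648.4 -67.3] [   3.4 -118.8]
tail [ 648.2 -207.5] [-136.5 -111.6]
fcradle [649.7 -89.7] [ -19. -119.]
rcradle [ 652.4 -163.3] [ -92.6 -118. ]
lens [0.56096455 0.43931377 0.018     ]
tail [0.47023236 0.37605662 0.018     ]
[[85, 297.5, -87.0, -19.5, -0.002, -0.0, -0.001], [85, 543.9, -377.4, -18.9, -0.002, -0.0, -0.101], [85, 617.5, -616.3, -18.5, -0.002, -0.0, -0.201], [85, 600.3, -883.1, 12.0, -0.002, -0.001, -0.318]]
```

Call:
jog_arm:
  increments:
    - [85, 50, -15, -4, 0, 0, 0]
    - [85, 100, -30, -8, 0, 0, 0]
    - [85, 150, -45, -12, 0, 0, 0]
    - [85, 200, -60, -16, 0, 0, 0]
    - [85, 235, -95, -18, 0, 0, 0]

```text
t: 0.6
tool_pos: [0.3856, -0.4671, 0.2488]
tool_rot: [0.989, 0.149, 0.0, 0.0]
wrist_force: [0.4, 0.3, 0.1]
opening: 0.0849
grip_force: 0.0
```

Call:
jog_arm:
  increments:
    - [85, 32, -38, 0, 0, 0, -0.02]
    - [85, 64, -76, 0, 0, 0, -0.04]
    - [85, 96, -114, 0, 0, 0, -0.06]
    - [85, 128, -152, 0, 0, 0, -0.08]
    - [85, 160, -190, 0, 0, 0, -0.1]

```text
t: 1.1
tool_pos: [0.4809, -0.2372, 0.2486]
tool_rot: [0.98, 0.198, -0.0, -0.0]
wrist_force: [1.4, -0.2, -0.0]
opening: 0.0845
grip_force: 0.0
```

Call:
jog_arm:
  increments:
    - [85, 35, -35, 0, 0, 0, -0.02]
    - [85, 70, -70, 0, 0, 0, -0.04]
    - [85, 105, -105, 0, 0, 0, -0.06]
    - [85, 135, -145, 0, 0, 0, -0.08]
    - [85, 160, -185, 0, 0, 0, -0.1]

```text
t: 1.6
tool_pos: [0.5565, -0.0045, 0.2485]
tool_rot: [0.969, 0.247, -0.0, -0.0]
wrist_force: [1.2, 0.9, 0.1]
opening: 0.085
grip_force: 0.0
```

Run:
```python
from h import *
s=bot.state();print(s['t'],s['tool_pos'],s['joint_positions'].round(2))
print(inc([(.505,.40,.2,.609)],85))
```

```text
1.6 [ 0.55646406 -0.00448964  0.24853372] [-0.21  0.01  1.78  0.    1.35  0.86]
[[85, 148.8, -379.6, 48.6, -0.0, 0.0, -0.109]]
```

Call:
jog_arm:
  increments:
    - [85, 19, -46, 4, 0, 0, -0.02]
    - [85, 38, -92, 8, 0, 0, -0.04]
    - [85, 57, -138, 12, 0, 0, -0.06]
    - [85, 76, -184, 16, 0, 0, -0.08]
    - [85, 95, -230, 20, 0, 0, -0.1]

```text
t: 2.1
tool_pos: [0.5288, 0.2427, 0.2284]
tool_rot: [0.955, 0.295, -0.0, 0.0]
wrist_force: [1.4, 0.2, 0.8]
opening: 0.0848
grip_force: 0.0
```

Call:
jog_arm:
  increments:
    - [85, 18, -38, 7, 0, 0, -0.01]
    - [85, 36, -76, 14, 0, 0, -0.01]
    - [85, 54, -114, 21, 0, 0, -0.01]
    - [85, 69, -145, 28, 0, 0, -0.01]
    - [85, 69, -145, 28, 0, 0, -0.01]

```text
t: 2.6
tool_pos: [0.5027, 0.4024, 0.1989]
tool_rot: [0.953, 0.302, -0.001, -0.0]
wrist_force: [0.2, -0.1, 0.1]
opening: 0.0847
grip_force: 0.0
```

Run:
```python
from h import *
d=shot('wrist','w1');s=bot.state();print(s['t'],s['tool_pos'],R.from_quat(s['tool_rot']).as_euler('ZYX'))
P=cloud(d);m=(P[...,2]>.012)&(P[...,2]<.06)&(np.hypot(P[...,0]-.51,P[...,1]-.404)<.1)
q=P[m];c=q[:,:2]-q[:,:2].mean(0);w,V=np.linalg.eigh(c.T@c);a=V[:,1]*np.sign(V[0,1]);t=c@a
print(len(q),q.mean(0),np.arctan2(a[1],a[0]),np.percentile(t,[.2,99.8]),q[:,2].max(), np.percentile(c@[-a[1],a[0]],[.5,99.5]))
ctr=q[:,:2].mean(0)+a*(np.percentile(t,.2)+.049);print('origin',ctr)
print('bench',np.median(P[...,2][P[...,2]<.01]))
```

```text
2.65 [0.50363446 0.40066687 0.19947202] [ 6.11881532e-01  2.38725710e-03 -3.14144444e+00]
4279 [0.51521531 0.41070647 0.03220356] 0.6118941751851463 [-0.05852709  0.05180614] 0.03931108340010303 [-0.01766344  0.0176545 ]
origin [0.5074168  0.40523393]
bench 0.0006242351025227966
```

View pics/w1.png

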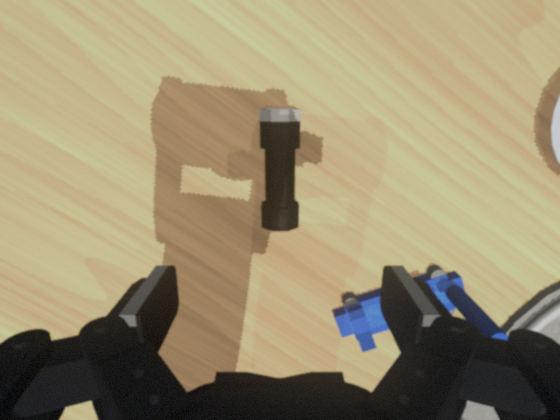

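The wrist view shows the flashlight aligned with the tool: bezel at (280,114), tail at (280,228). I'll go down on the barrel and grip it.

Call:
jog_arm:
  increments:
    - [85, 4, -1, 45, 0, 0, 0]
    - [85, 6, -1, 90, 0, 0, 0]
    - [85, 6, -1, 130, 0, 0, 0]
    - [85, 6, -1, 165, 0, 0, 0]
    - [85, 6, -1, 180, 0, 0, 0]

```text
t: 3.15
tool_pos: [0.5074, 0.4011, 0.0169]
tool_rot: [0.954, 0.299, -0.003, 0.001]
wrist_force: [-0.7, -0.7, 0.1]
opening: 0.0849
grip_force: 0.0
```

Call:
jog_arm:
  increments:
    - [85, 0, 0, 7, 0, 0, 0]
    - [70, 0, 0, 14, 0, 0, 0]
    - [40, 0, 0, 14, 0, 0, 0]
    - [20, 0, 0, 14, 0, 0, 0]
    - [20, 0, 0, 14, 0, 0, 0]
  force: 40

```text
t: 3.65
tool_pos: [0.5102, 0.4043, 0.0085]
tool_rot: [0.954, 0.3, 0.001, -0.0]
wrist_force: [-1.0, 1.9, 4.9]
opening: 0.0276
grip_force: 5.2
```

Call:
jog_arm:
  increments:
    - [20, 0, 0, 0, 0, 0, 0]
    - [20, 0, 0, 0, 0, 0, 0]
    - [20, 0, 0, 0, 0, 0, 0]
    - [20, 0, 0, -15, 0, 0, 0]
    - [20, 0, 0, -40, 0, 0, 0]

```text
t: 4.15
tool_pos: [0.5074, 0.4026, 0.0455]
tool_rot: [0.954, 0.3, -0.003, 0.001]
wrist_force: [0.6, 0.7, -1.1]
opening: 0.0273
grip_force: 39.7
```

```bash
cat >> h.py <<'E'
def path(way,grip,n,step=5):
    """n rows, even interpolation from present pose through to way, printed as calls of 5"""
    s=bot.state();q=R.from_quat(s['tool_rot']).as_matrix();p0=np.r_[s['tool_pos'],np.arctan2(q[1,0],q[0,0])]
    if p0[3]<-.5:p0[3]+=2*np.pi
    W=np.array([p0]+list(way));L=np.r_[0,np.cumsum(np.linalg.norm(np.diff(W,axis=0)*[1,1,1,.3],axis=1))]
    u=np.linspace(0,L[-1],n+1)[1:];T=np.stack([np.interp(u,L,W[:,k]) for k in range(4)],1)
    cur=None
    for k in range(0,n,5):
        print(inc(T[k:k+5],grip) if k==0 else inc(T[k:k+5],grip,cur[:3],yawq(cur[3])));cur=T[min(k+4,n-1)]
E
python3 - <<'E'
from h import *
path([(.508,.39,.15,.612),(.6515,-.165,.25,1.621)],20,20)
E
```

```text
[[20, -2.6, 3.8, -37.8, -0.0, 0.005, -0.001], [20, -5.2, 7.7, -75.5, -0.0, 0.005, -0.002], [20, -10.0, 17.9, -105.8, -0.001, 0.005, -0.017], [20, -21.6, 49.1, -111.6, -0.001, 0.005, -0.075], [20, -33.2, 80.3, -117.3, -0.001, 0.005, -0.134]]
[[20, -15.6, 29.4, -5.8, 0.0, 0.0, -0.059], [20, -31.3, 58.7, -11.6, 0.0, 0.0, -0.117], [20, -46.9, 88.1, -17.4, 0.0, 0.0, -0.176], [20, -62.6, 117.4, -23.2, 0.0, 0.0, -0.234], [20, -78.2, 146.8, -29.0, 0.0, 0.0, -0.293]]
[[20, -23.5, 23.6, -5.8, 0.0, 0.0, -0.059], [20, -46.9, 47.2, -11.6, 0.0, 0.0, -0.117], [20, -70.4, 70.8, -17.4, 0.0, 0.0, -0.176], [20, -93.8, 94.4, -23.2, 0.0, 0.0, -0.234], [20, -117.3, 117.9, -29.0, 0.0, 0.0, -0.293]]
[[20, -29.3, 15.8, -5.8, 0.0, 0.0, -0.059], [20, -58.5, 31.6, -11.6, 0.0, 0.0, -0.117], [20, -87.8, 47.5, -17.4, 0.0, 0.0, -0.176], [20, -117.0, 63.3, -23.2, 0.0, 0.0, -0.234], [20, -146.3, 79.1, -29.0, 0.0, 0.0, -0.293]]
```

Call:
jog_arm:
  increments:
    - [20, -2, 3, -38, 0, 0, 0]
    - [20, -4, 7, -75, 0, 0, 0]
    - [20, -10, 18, -106, 0, 0, -0.017]
    - [20, -21, 49, -112, 0, 0, -0.075]
    - [20, -33, 80, -117, 0, 0, -0.134]

```text
t: 4.65
tool_pos: [0.5284, 0.3188, 0.1662]
tool_rot: [0.931, 0.365, 0.001, 0.0]
wrist_force: [-0.1, 0.4, -2.9]
opening: 0.0273
grip_force: 39.7
```

Call:
jog_arm:
  increments:
    - [20, -16, 29, -6, 0, 0, -0.059]
    - [20, -31, 59, -12, 0, 0, -0.117]
    - [20, -47, 88, -17, 0, 0, -0.176]
    - [20, -63, 117, -23, 0, 0, -0.234]
    - [20, -78, 147, -29, 0, 0, -0.293]

```text
t: 5.15
tool_pos: [0.5695, 0.1568, 0.1934]
tool_rot: [0.868, 0.496, -0.0, -0.0]
wrist_force: [0.8, 0.8, -1.1]
opening: 0.0268
grip_force: 39.7
```

Call:
jog_arm:
  increments:
    - [20, -23, 24, -6, 0, 0, -0.059]
    - [20, -47, 47, -12, 0, 0, -0.117]
    - [20, -70, 71, -17, 0, 0, -0.176]
    - [20, -94, 94, -23, 0, 0, -0.234]
    - [20, -117, 118, -29, 0, 0, -0.293]

```text
t: 5.65
tool_pos: [0.6114, -0.004, 0.2224]
tool_rot: [0.787, 0.617, -0.0, -0.0]
wrist_force: [0.4, 0.6, -2.1]
opening: 0.0267
grip_force: 39.7
```

Call:
jog_arm:
  increments:
    - [20, -29, 16, -6, 0, 0, -0.059]
    - [20, -58, 32, -12, 0, 0, -0.117]
    - [20, -88, 47, -17, 0, 0, -0.176]
    - [20, -117, 63, -23, 0, 0, -0.234]
    - [20, -146, 79, -29, 0, 0, -0.293]

```text
t: 6.15
tool_pos: [0.6532, -0.1645, 0.2514]
tool_rot: [0.688, 0.726, -0.0, -0.0]
wrist_force: [1.2, -0.4, -1.2]
opening: 0.0269
grip_force: 39.7
```

Call:
jog_arm:
  increments:
    - [20, 0, 0, 0, 0, 0, 0]
    - [20, 0, 0, 0, 0, 0, 0]
    - [20, 0, 0, 0, 0, 0, 0]
    - [20, 0, 0, 0, 0, 0, 0]
    - [20, 0, 0, 0, 0, 0, 0]

```text
t: 6.65
tool_pos: [0.6533, -0.1623, 0.2508]
tool_rot: [0.688, 0.725, -0.0, -0.0]
wrist_force: [-0.4, -0.7, -1.5]
opening: 0.0271
grip_force: 39.8
```

Run:
```python
from h import *
d=shot('wrist','w2');s=bot.state();print(s['t'],s['tool_pos'],R.from_quat(s['tool_rot']).as_euler('ZYX'))
```

```text
6.7 [ 0.65339493 -0.16250192  0.25085694] [ 1.62277197e+00 -1.42409624e-04 -3.14132363e+00]
```

View pics/w2.png

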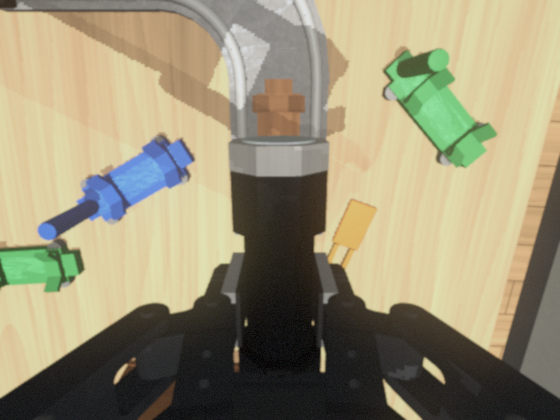

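The wrist view shows the sled's nose tip at (279,80), its front cradle spanning (252–304, 104), and the flashlight lined up with it, bezel forward. Now to compute the offsets.

Run:
```python
from h import *
d=np.load('wrist.npz');P=cloud(d)
th=1.621;O=np.array([.5299,-.0767]);c,s=np.cos(th),np.sin(th);M=np.array([[c,s],[-s,c]])
T=lambda w:(M@(np.array(w)[:2]-O)*1000).round(1)
for n,u,v,h in [('nose',279,80,.024),('cradL',252,104,.045),('cradR',304,104,.045),('cradfrontedge',278,96,.045),('cradrear',278,111,.045),('railL',237,100,.022),('railR',318,100,.022)]:
    w=ray(d,u,v,h);print(n,w.round(4),T(w), P[v,u].round(3))
m=(P[...,2]>.2)&(P[...,2]<.32);vv,uu=np.where(m);ok=(vv<230)&(uu>225)&(uu<335);q=P[vv[ok],uu[ok]]
tp=bot.state()['tool_pos'];q=q-tp;qx=q[:,:2]@[c,s];qy=q[:,:2]@[s,-c]
print('flash rel tool',len(q),qx.max(),np.percentile(qy,[1,99]),q[:,2].max(),np.percentile(q[:,2],[5,50,95]))
h=qx>qx.max()-.02;print(np.percentile(qy[h],[1,50,99]));h=qx<.03+qx.min();print(qx.min(),np.percentile(qy[h],[5,95]))
```

```text
nose [ 0.6484 -0.0698  0.024 ] [   1.  -118.7] [ 0.648 -0.07   0.024]
cradL [ 0.6236 -0.0939  0.045 ] [-21.9 -92.7] [ 0.623 -0.094  0.042]
cradR [ 0.6736 -0.0914  0.045 ] [ -21.9 -142.8] [ 0.675 -0.092  0.023]
cradfrontedge [ 0.6483 -0.0853  0.045 ] [ -14.6 -117.8] [ 0.648 -0.085  0.033]
cradrear [ 0.6489 -0.0992  0.045 ] [ -28.4 -117.8] [ 0.649 -0.1    0.032]
railL [ 0.6064 -0.0911  0.022 ] [-18.2 -75.7] [ 0.606 -0.091  0.021]
railR [ 0.6892 -0.0869  0.022 ] [ -18.2 -158.6] [ 0.689 -0.087  0.022]
flash rel tool 9070 0.05993281872304331 [-0.01784298  0.01737313] 0.030001737619012037 [0.01662602 0.0259441  0.02848437]
[-0.01788657 -0.00021405  0.01735691]
0.025757036887287397 [-0.01627045  0.01582251]
```

Call:
jog_arm:
  increments:
    - [20, 20, -1, 20, 0, 0, 0]
    - [20, 35, -1, 60, 0, 0, 0]
    - [20, 35, -1, 105, 0, 0, 0]
    - [20, 35, -1, 145, 0, 0, 0]
    - [20, 35, -1, 175, 0, 0, 0]

```text
t: 7.2
tool_pos: [0.6493, -0.1273, 0.0728]
tool_rot: [0.689, 0.725, -0.001, -0.002]
wrist_force: [-0.3, 0.1, -2.3]
opening: 0.0273
grip_force: 39.7
```

Call:
jog_arm:
  increments:
    - [20, 0, 0, 8, 0, 0, 0]
    - [20, 0, 0, 14, 0, 0, 0]
    - [20, 0, 0, 18, 0, 0, 0]
    - [20, 0, 0, 20, 0, 0, 0]
    - [20, 0, 0, 20, 0, 0, 0]

```text
t: 7.7
tool_pos: [0.6516, -0.1288, 0.0573]
tool_rot: [0.689, 0.725, 0.0, 0.001]
wrist_force: [-0.2, -0.0, -1.4]
opening: 0.0273
grip_force: 39.7
```

Run:
```python
from h import *
s=bot.state();print(s['t'],s['tool_pos'],s['wrist_force'],R.from_quat(s['tool_rot']).as_euler('ZYX'))
d=shot('side');im=d['pixels'][:,:,::-1];cv2.imwrite('pics/s2.png',cv2.resize(im[150:270,210:370],(800,600),interpolation=cv2.INTER_CUBIC))
```

```text
7.7 [ 0.65157244 -0.12881571  0.0572926 ] [-0.18661611 -0.03901704 -1.39224624] [1.62176365e+00 8.87546536e-04 3.13956572e+00]
```

View pics/s2.png

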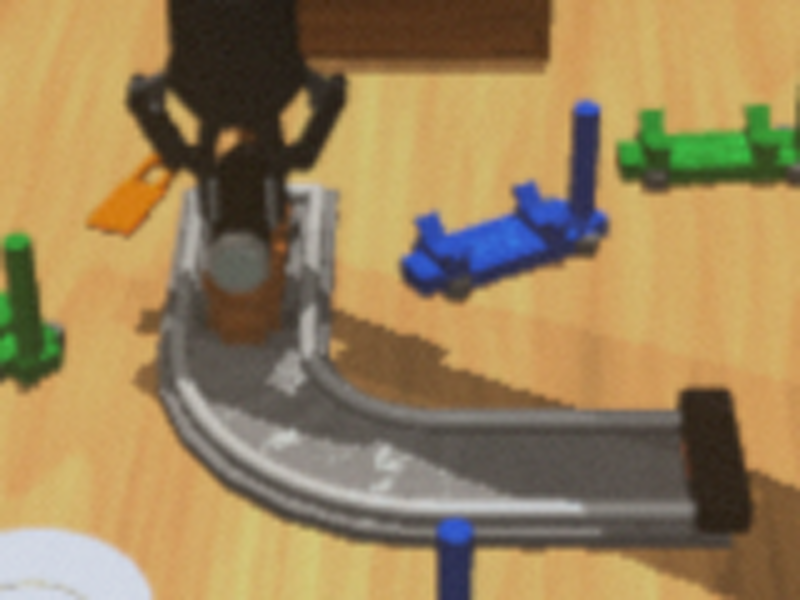

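The side crop shows the flashlight over the sled, lens at (238,262) above the front cradle at about (245,300). I'll lower it slowly.

Call:
jog_arm:
  increments:
    - [20, 1, -1, 4, 0, 0, 0]
    - [20, 1, -1, 8, 0, 0, 0]
    - [20, 1, -1, 11, 0, 0, 0]
    - [20, 1, -1, 14, 0, 0, 0]
    - [20, 1, -1, 16, 0, 0, 0]

```text
t: 8.25
tool_pos: [0.6495, -0.1275, 0.0406]
tool_rot: [0.689, 0.725, -0.0, -0.001]
wrist_force: [-7.2, 1.8, 13.8]
opening: 0.0269
grip_force: 41.6
```

Call:
jog_arm:
  increments:
    - [20, 0, 0, 1, 0, 0, 0]
    - [20, 0, 0, 1, 0, 0, 0]
    - [20, 0, 0, 2, 0, 0, 0]
    - [20, 0, 0, 2, 0, 0, 0]
    - [20, 0, 0, 2, 0, 0, 0]

```text
t: 8.75
tool_pos: [0.6497, -0.1275, 0.0406]
tool_rot: [0.689, 0.725, -0.001, -0.001]
wrist_force: [-9.0, 2.9, 14.2]
opening: 0.0269
grip_force: 41.7
```

Call:
jog_arm:
  increments:
    - [20, 0, -1, 0, 0, 0, 0]
    - [20, 0, -2, 0, 0, 0, 0]
    - [20, 0, -2, 0, 0, 0, 0]
    - [20, 0, -2, 0, 0, 0, 0]
    - [20, 0, -2, 0, 0, 0, 0]

```text
t: 9.25
tool_pos: [0.6495, -0.1275, 0.0406]
tool_rot: [0.689, 0.725, 0.001, 0.001]
wrist_force: [-1.5, 2.6, 8.9]
opening: 0.0272
grip_force: 41.1
```

Call:
jog_arm:
  increments:
    - [30, 0, 0, 0, 0, 0, 0]
    - [36, 0, 0, 0, 0, 0, 0]
    - [46, 0, 0, 0, 0, 0, 0]
    - [46, 0, 0, 0, 0, 0, 0]
    - [46, 0, 0, -10, 0, 0, 0]

```text
t: 9.75
tool_pos: [0.6463, -0.1272, 0.0463]
tool_rot: [0.689, 0.725, -0.001, -0.002]
wrist_force: [0.3, 0.5, 0.3]
opening: 0.0459
grip_force: 0.0
```

Call:
jog_arm:
  increments:
    - [46, 0, 0, -30, 0, 0, 0]
    - [46, 0, 0, -75, 0, 0, 0]
    - [46, -30, 0, -110, 0, 0, 0]
    - [46, -70, 0, -110, 0, 0, 0]
    - [46, -95, 0, -110, 0, 0, 0]

```text
t: 10.25
tool_pos: [0.6536, -0.2252, 0.1614]
tool_rot: [0.689, 0.725, 0.0, 0.003]
wrist_force: [-0.4, -0.4, -0.8]
opening: 0.0459
grip_force: 0.0
```

Call:
jog_arm:
  increments:
    - [46, 0, 0, 0, 0, 0, 0]
    - [46, 0, 0, 0, 0, 0, 0]
    - [46, 0, 0, 0, 0, 0, 0]
    - [46, 0, 0, 0, 0, 0, 0]
    - [46, 0, 0, 0, 0, 0, 0]

```text
t: 10.75
tool_pos: [0.6526, -0.2215, 0.1578]
tool_rot: [0.688, 0.725, -0.0, -0.0]
wrist_force: [-0.2, 0.5, -0.6]
opening: 0.0459
grip_force: 0.0
```

Run:
```python
from h import *
d=shot('wrist','w3');s=bot.state();print(s['t'],s['tool_pos'],R.from_quat(s['tool_rot']).as_euler('ZYX'))
```

```text
10.8 [ 0.65261182 -0.22166344  0.15788654] [ 1.62283792e+00 -1.68721227e-04 -3.14141729e+00]
```

View pics/w3.png

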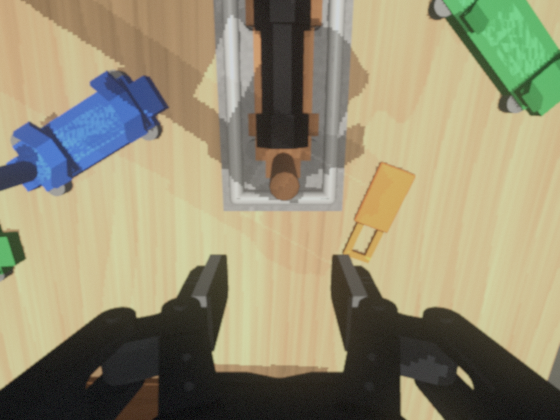

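The wrist view shows the flashlight seated in both cradles, with its tail at (283,147) and the handle top at (285,185). Rails are at u≈232 and u≈335 for v=150, and the cross rail is at v≈199.

Run:
```python
from h import *
d=np.load('wrist.npz');P=cloud(d)
th=1.621;O=np.array([.5299,-.0767]);c,s=np.cos(th),np.sin(th);M=np.array([[c,s],[-s,c]])
T=lambda w:(M@(np.array(w)[:2]-O)*1000).round(1)
q=P[160:205,260:310].reshape(-1,3);q=q[(q[:,2]>.098)&(q[:,2]<.112)];print('handle',len(q),q.mean(0),T(q.mean(0)),np.ptp(q,axis=0))
for n,u,v,h in [('handle',285,185,.105),('cross',284,199,.022),('tailL',255,140,.05),('tailR',311,140,.05)]:
    w=ray(d,u,v,h);print(n,w.round(4),T(w),P[v,u].round(3))
# rails: height profile across lane
x=P.reshape(-1,3);t=(x[:,:2]-O)@M.T*1000
for lo,hi in [(-140,-110),(-110,-80),(-60,-30)]:
  m=(t[:,0]>lo)&(t[:,0]<hi)&(x[:,2]>.018)&(x[:,2]<.023)
  for a,b in[(-172,-148),(-92,-70)]:
    k=m&(t[:,1]>a)&(t[:,1]<b);print(lo,a,k.sum(),t[k,1].mean().round(1))
f=(x[:,2]>.055)&(x[:,2]<.072)&(t[:,0]<20)&(t[:,0]>-115)&(abs(t[:,1]+118)<25);c2=t[f];print('flash',len(c2),c2.mean(0),x[f,2].max(),c2.min(0),np.polyfit(c2[:,0],c2[:,1],1))
d=shot('top');
```

```text
handle 739 [ 0.65387784 -0.19473813  0.1051079 ] [-124.1 -117.9] [0.01701225 0.01749802 0.00925324]
handle [ 0.6548 -0.1951  0.105 ] [-124.5 -118.8] [ 0.655 -0.195  0.105]
cross [ 0.657  -0.2268  0.022 ] [-156.3 -119.4] [ 0.655 -0.203  0.106]
tailL [ 0.6331 -0.1764  0.05  ] [-104.7  -98.1] [ 0.632 -0.179  0.025]
tailR [ 0.673  -0.1743  0.05  ] [-104.7 -138. ] [ 0.676 -0.177  0.024]
-140 -172 482 -156.2
-140 -92 477 -79.4
-110 -172 524 -156.2
-110 -92 505 -79.2
-60 -172 622 -156.2
-60 -92 600 -79.2
flash 7040 [ -61.61270881 -116.71251095] 0.07149249399302524 [-108.35594333 -134.84034174] [ 3.20019683e-03 -1.16515338e+02]
```

Call:
jog_arm:
  increments:
    - [46, 15, 1, 15, 0, 0, 0]
    - [46, 27, 2, 35, 0, 0, 0]
    - [46, 27, 2, 55, 0, 0, 0]
    - [46, 27, 2, 73, 0, 0, 0]
    - [46, 27, 2, 83, 0, 0, 0]
  force: 20

```text
t: 11.35
tool_pos: [0.6519, -0.1941, 0.0719]
tool_rot: [0.689, 0.725, -0.001, -0.002]
wrist_force: [-0.1, -0.3, 0.0]
opening: 0.0459
grip_force: 0.0
```

Call:
jog_arm:
  increments:
    - [40, 0, 0, 0, 0, 0, 0]
    - [30, 0, 0, 0, 0, 0, 0]
    - [24, 0, 0, 0, 0, 0, 0]
    - [21, 0, 0, 0, 0, 0, 0]
    - [14, 0, 0, 0, 0, 0, 0]

```text
t: 11.85
tool_pos: [0.654, -0.1959, 0.0761]
tool_rot: [0.689, 0.725, 0.0, 0.001]
wrist_force: [1.5, -0.7, 2.8]
opening: 0.0169
grip_force: 20.1
```

Call:
jog_arm:
  increments:
    - [14, 0, 0, 0, 0, 0, 0]
    - [14, 0, 0, 0, 0, 0, 0]
    - [14, 0, 0, 0, 0, 0, 0]
    - [14, 0, 0, 0, 0, 0, 0]
    - [14, 0, 0, 0, 0, 0, 0]

```text
t: 12.35
tool_pos: [0.654, -0.1958, 0.0761]
tool_rot: [0.689, 0.725, 0.0, 0.001]
wrist_force: [2.7, -0.5, 4.7]
opening: 0.0172
grip_force: 20.5
```

```bash
cat >> h.py <<'E'
from scipy.optimize import brentq
TH=1.621;O=np.array([.5277,-.0769])
def C(l): # centre line, mm, l from (0,-120)
    q=np.pi*60
    if l<0:return np.array([l,-120.])
    if l<q:a=l/120;return 120*np.array([np.sin(a),-np.cos(a)])
    return np.array([120.,l-q])
def sled(l): # rear stud point at l -> origin, heading, handle (track frame)
    r=C(l);k=brentq(lambda m:np.linalg.norm(C(m)-r)-96,l+90,l+125);f=C(k);e=(f-r)/96
    return (f+r)/2,np.arctan2(e[1],e[0]),r-10*e
def world(p):
    c,s=np.cos(TH),np.sin(TH);return O+np.array([[c,-s],[s,c]])@p/1000
E
python3 - <<'E'
from h import *
s=bot.state();print(s['t'],s['tool_pos'],s['wrist_force'],R.from_quat(s['tool_rot']).as_euler('ZYX'))
o,h,p=sled(-66.3-48);print(o,h,p,world(p))
o,h,p=sled(np.pi*60+65-48);print(o,h,p,world(p))
E
```

```text
12.35 [ 0.65404042 -0.19584793  0.0760991 ] [ 2.72264348 -0.45057952  4.68942869] [1.62180107e+00 1.13777274e-03 3.13950629e+00]
[ -66.3 -120. ] 0.0 [-124.3 -120. ] [ 0.6537865  -0.19502148]
[120.  65.] 1.5707963267948966 [120.   7.] [0.51468691 0.04259753]
```

```bash
cat >> h.py <<'E'
def plan(l0,l1,n,z=.076,dxy=(0,0)):
    T=[]
    for l in np.linspace(l0,l1,n+1):
        o,h,p=sled(l);w=world(p)+dxy;T.append((w[0],w[1],z,TH+h))
    for k in range(0,n,5):
        print(inc(T[k+1:k+6],14,T[k][:3],yawq(T[k][3])),'-> ',np.round(T[k+5],4).tolist())
E
python3 - <<'E'
from h import *
plan(-115,205,40)
E
```

```text
[[14, 8.0, 0.0, 0.0, 0.0, 0.0, 0.0], [14, 16.0, -0.0, 0.0, 0.0, 0.0, 0.0], [14, 24.0, 0.0, 0.0, 0.0, 0.0, -0.001], [14, 32.0, 0.1, 0.0, 0.0, 0.0, -0.007], [14, 40.0, 0.2, 0.0, 0.0, 0.0, -0.019]] ->  [0.652, -0.1558, 0.076, 1.6403]
[[14, 8.0, 0.3, 0.0, 0.0, 0.0, -0.018], [14, 16.0, 0.7, 0.0, 0.0, 0.0, -0.041], [14, 24.0, 1.2, 0.0, 0.0, 0.0, -0.07], [14, 32.0, 1.7, 0.0, 0.0, 0.0, -0.106], [14, 40.1, 2.2, 0.0, 0.0, 0.0, -0.147]] ->  [0.6515, -0.1156, 0.076, 1.7873]
[[14, 7.9, 1.8, 0.0, 0.0, 0.0, -0.047], [14, 15.8, 3.6, 0.0, 0.0, 0.0, -0.1], [14, 23.8, 5.5, 0.0, 0.0, 0.0, -0.158], [14, 31.8, 7.5, 0.0, 0.0, 0.0, -0.221], [14, 39.9, 9.3, 0.0, 0.0, 0.0, -0.287]] ->  [0.652, -0.0747, 0.076, 2.0742]
[[14, 7.5, 3.6, 0.0, 0.0, 0.0, -0.067], [14, 15.1, 6.7, 0.0, 0.0, 0.0, -0.133], [14, 23.0, 9.3, 0.0, 0.0, 0.0, -0.2], [14, 31.0, 11.4, 0.0, 0.0, 0.0, -0.267], [14, 39.2, 12.9, 0.0, 0.0, 0.0, -0.333]] ->  [0.6444, -0.0341, 0.076, 2.4075]
[[14, 7.5, 3.6, 0.0, 0.0, 0.0, -0.067], [14, 15.1, 6.7, 0.0, 0.0, 0.0, -0.133], [14, 23.0, 9.3, 0.0, 0.0, 0.0, -0.2], [14, 31.0, 11.4, 0.0, 0.0, 0.0, -0.267], [14, 39.2, 12.9, 0.0, 0.0, 0.0, -0.333]] ->  [0.624, 0.0017, 0.076, 2.7409]
[[14, 7.5, 3.6, 0.0, 0.0, 0.0, -0.066], [14, 15.1, 6.7, 0.0, 0.0, 0.0, -0.128], [14, 23.0, 9.2, 0.0, 0.0, 0.0, -0.183], [14, 31.0, 11.1, 0.0, 0.0, 0.0, -0.234], [14, 39.0, 12.4, 0.0, 0.0, 0.0, -0.279]] ->  [0.5929, 0.0284, 0.076, 3.02]
[[14, 7.6, 2.9, 0.0, 0.0, 0.0, -0.04], [14, 15.3, 5.3, 0.0, 0.0, 0.0, -0.075], [14, 23.2, 7.1, 0.0, 0.0, 0.0, -0.105], [14, 31.2, 8.4, 0.0, 0.0, 0.0, -0.129], [14, 39.2, 9.0, 0.0, 0.0, 0.0, -0.148]] ->  [0.5551, 0.0421, 0.076, 3.1679]
[[14, 7.9, 1.2, 0.0, 0.0, 0.0, -0.013], [14, 15.9, 1.9, 0.0, 0.0, 0.0, -0.021], [14, 23.9, 2.0, 0.0, 0.0, 0.0, -0.024], [14, 31.9, 1.8, 0.0, 0.0, 0.0, -0.024], [14, 39.9, 1.6, 0.0, 0.0, 0.0, -0.024]] ->  [0.5152, 0.0426, 0.076, 3.1918]
```

Call:
jog_arm:
  increments:
    - [14, 5, 0, 0, 0, 0, 0]
    - [14, 13, 0, 0, 0, 0, 0]
    - [14, 22, 0, 0, 0, 0, 0]
    - [14, 31, 0, 0, 0, 0, -0.007]
    - [14, 40, 0.2, 0, 0, 0, -0.019]

```text
t: 12.85
tool_pos: [0.652, -0.1574, 0.0761]
tool_rot: [0.682, 0.731, -0.001, 0.002]
wrist_force: [0.9, -6.8, 4.0]
opening: 0.0169
grip_force: 20.4
```

Call:
jog_arm:
  increments:
    - [14, 8, 0.3, 0, 0, 0, -0.018]
    - [14, 16, 0.7, 0, 0, 0, -0.041]
    - [14, 24, 1.2, 0, 0, 0, -0.07]
    - [14, 32, 1.7, 0, 0, 0, -0.106]
    - [14, 40, 2.2, 0, 0, 0, -0.147]

```text
t: 13.35
tool_pos: [0.6518, -0.1171, 0.0761]
tool_rot: [0.626, 0.78, -0.0, 0.002]
wrist_force: [2.4, -5.5, 6.1]
opening: 0.0171
grip_force: 20.4
```

Forces are low, so I'll continue.

Call:
jog_arm:
  increments:
    - [14, 7.9, 1.8, 0, 0, 0, -0.047]
    - [14, 15.8, 3.6, 0, 0, 0, -0.1]
    - [14, 23.8, 5.5, 0, 0, 0, -0.158]
    - [14, 31.8, 7.5, 0, 0, 0, -0.221]
    - [14, 39.9, 9.3, 0, 0, 0, -0.287]

```text
t: 13.85
tool_pos: [0.6526, -0.0757, 0.0761]
tool_rot: [0.507, 0.862, -0.0, 0.002]
wrist_force: [3.8, -5.2, 3.3]
opening: 0.0173
grip_force: 20.3
```

Run:
```python
from h import *
d=shot('top');P=cloud(d);t=((P[...,:2]-O)@np.array([[np.cos(TH),-np.sin(TH)],[np.sin(TH),np.cos(TH)]])*1000)
s=bot.state();print(s['tool_pos'],s['wrist_force'],s['torque'])
im=d['pixels'][:,:,::-1];cv2.imwrite('pics/t2.png',cv2.resize(im[150:300,220:370],(600,600),interpolation=cv2.INTER_CUBIC))
```

```text
[ 0.65244401 -0.07441167  0.07608919] [ 2.59976074 -1.34590304  5.58291688] [-0.34920259 -0.39449373  0.0063532 ]
```

View pics/t2.png

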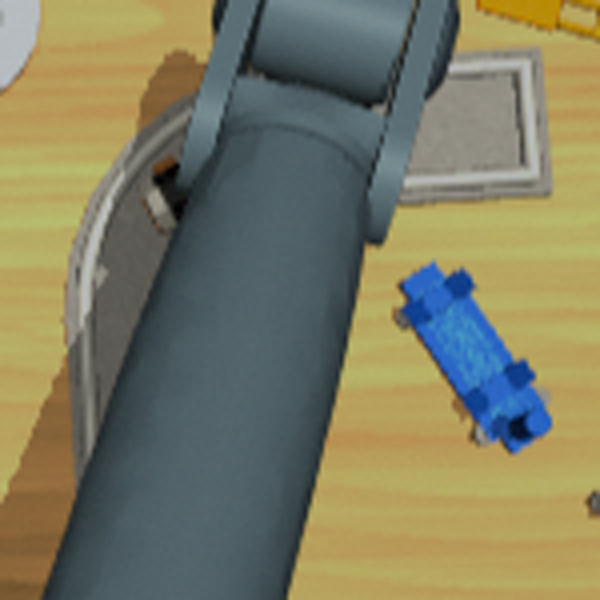

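The crop shows the loaded sled turning with the lane, its front at about (165,195) between the rails. I'll carry on round the bend.

Call:
jog_arm:
  increments:
    - [14, 7.5, 3.6, 0, 0, 0, -0.067]
    - [14, 15.1, 6.7, 0, 0, 0, -0.133]
    - [14, 23, 9.3, 0, 0, 0, -0.2]
    - [14, 31, 11.4, 0, 0, 0, -0.267]
    - [14, 39.2, 12.9, 0, 0, 0, -0.333]

```text
t: 14.4
tool_pos: [0.6451, -0.0348, 0.0761]
tool_rot: [0.358, 0.934, -0.0, 0.002]
wrist_force: [4.3, -3.3, 3.7]
opening: 0.0169
grip_force: 20.3
```

Call:
jog_arm:
  increments:
    - [14, 7.5, 3.6, 0, 0, 0, -0.067]
    - [14, 15.1, 6.7, 0, 0, 0, -0.133]
    - [14, 23, 9.3, 0, 0, 0, -0.2]
    - [14, 31, 11.4, 0, 0, 0, -0.267]
    - [14, 39.2, 12.9, 0, 0, 0, -0.333]

```text
t: 14.9
tool_pos: [0.6248, 0.0016, 0.0761]
tool_rot: [0.198, 0.98, 0.0, 0.002]
wrist_force: [5.1, -1.5, 3.5]
opening: 0.0178
grip_force: 20.3
```

Call:
jog_arm:
  increments:
    - [14, 7.5, 3.6, 0, 0, 0, -0.066]
    - [14, 15.1, 6.7, 0, 0, 0, -0.128]
    - [14, 23, 9.2, 0, 0, 0, -0.183]
    - [14, 31, 11.1, 0, 0, 0, -0.234]
    - [14, 39, 12.4, 0, 0, 0, -0.279]

```text
t: 15.4
tool_pos: [0.5937, 0.0284, 0.0761]
tool_rot: [0.06, 0.998, -0.0, 0.003]
wrist_force: [6.0, -0.7, 3.0]
opening: 0.0173
grip_force: 20.3
```

Run:
```python
from h import *
s=bot.state();print(s['tool_pos'],s['wrist_force'],R.from_quat(s['tool_rot']).as_euler('ZYX'),s['joint_positions'].round(2))
```

```text
[0.59373851 0.02838077 0.07610863] [ 5.98467202 -0.73589279  3.00159564] [3.02055714 0.00510362 3.14154161] [-0.14  0.3   1.8   0.    1.04 -1.59]
```

Call:
jog_arm:
  increments:
    - [14, 7.6, 2.9, 0, 0, 0, -0.04]
    - [14, 15.3, 5.3, 0, 0, 0, -0.075]
    - [14, 23.2, 7.1, 0, 0, 0, -0.105]
    - [14, 31.2, 8.4, 0, 0, 0, -0.129]
    - [14, 39.2, 9, 0, 0, 0, -0.148]

```text
t: 15.9
tool_pos: [0.5559, 0.0422, 0.0761]
tool_rot: [-0.013, 1.0, -0.0, 0.003]
wrist_force: [5.7, -0.6, 3.3]
opening: 0.0174
grip_force: 20.3
```

Call:
jog_arm:
  increments:
    - [14, 7.9, 1.2, 0, 0, 0, -0.013]
    - [14, 15, 1.9, 0, 0, 0, -0.021]
    - [14, 22, 2, 0, 0, 0, -0.024]
    - [14, 28, 1.9, 0, 0, 0, -0.024]
    - [14, 32, 1.8, 0, 0, 0, -0.024]

```text
t: 16.4
tool_pos: [0.5239, 0.0431, 0.0761]
tool_rot: [-0.025, 1.0, -0.0, 0.003]
wrist_force: [6.2, 0.4, 3.9]
opening: 0.0173
grip_force: 20.3
```

Call:
jog_arm:
  increments:
    - [14, 1, 0, 0, 0, 0, 0]
    - [14, 2, 0, 0, 0, 0, 0]
    - [14, 3, 0, 0, 0, 0, 0]
    - [14, 4, 0, 0, 0, 0, 0]
    - [14, 5, 0, 0, 0, 0, 0]

```text
t: 16.9
tool_pos: [0.5192, 0.0428, 0.0761]
tool_rot: [-0.025, 1.0, -0.0, 0.003]
wrist_force: [6.3, 0.8, 3.2]
opening: 0.0171
grip_force: 20.3
```

Call:
jog_arm:
  increments:
    - [14, 1, 0, 0, 0, 0, 0]
    - [14, 2, 0, 0, 0, 0, 0]
    - [14, 3, 0, 0, 0, 0, 0]
    - [14, 3.5, 0, 0, 0, 0, 0]
    - [14, 4, 0, 0, 0, 0, 0]

```text
t: 17.4
tool_pos: [0.5152, 0.0426, 0.0761]
tool_rot: [-0.025, 1.0, -0.0, 0.003]
wrist_force: [5.7, -0.1, 2.2]
opening: 0.0176
grip_force: 20.3
```

Call:
jog_arm:
  increments:
    - [14, 0.5, 0, 0, 0, 0, 0]
    - [14, 1, 0, 0, 0, 0, 0]
    - [14, 1.5, 0, 0, 0, 0, 0]
    - [14, 2, 0, 0, 0, 0, 0]
    - [14, 2, 0, 0, 0, 0, 0]

```text
t: 17.9
tool_pos: [0.5148, 0.0424, 0.0768]
tool_rot: [-0.024, 1.0, -0.0, 0.005]
wrist_force: [9.0, 1.1, 1.7]
opening: 0.017
grip_force: 20.1
```

Contact is at x = 0.5148 against a predicted 0.5147, so the sled is docked. Releasing and lifting clear.

Call:
jog_arm:
  increments:
    - [14, -1, 0, 0, 0, 0, 0]
    - [24, -1.5, 0, 0, 0, 0, 0]
    - [40, -1.5, 0, 0, 0, 0, 0]
    - [44, -1.5, 0, 0, 0, 0, 0]
    - [44, -1.5, 0, -5, 0, 0, 0]

```text
t: 18.4
tool_pos: [0.5112, 0.0429, 0.0787]
tool_rot: [-0.025, 1.0, 0.0, -0.002]
wrist_force: [0.5, -0.5, -0.6]
opening: 0.0441
grip_force: 0.0
```

Call:
jog_arm:
  increments:
    - [44, 0, 0, -20, 0, 0, 0]
    - [44, 0, 0, -50, 0, 0, 0]
    - [44, 0, 0, -90, 0, 0, 0]
    - [44, 0, 0, -130, 0, 0, 0]
    - [44, -20, 0, -150, 0, 0, 0]

```text
t: 18.9
tool_pos: [0.533, 0.0438, 0.2341]
tool_rot: [-0.025, 1.0, -0.0, 0.002]
wrist_force: [1.1, 0.1, -0.3]
opening: 0.0438
grip_force: 0.0
```

Call:
jog_arm:
  increments:
    - [44, -30, 0, 0, 0, 0, 0]
    - [44, -50, 0, 0, 0, 0, 0]
    - [44, -50, 0, 0, 0, 0, 0]
    - [44, -50, 0, 0, 0, 0, 0]
    - [44, -50, 0, 0, 0, 0, 0]

```text
t: 19.4
tool_pos: [0.5815, 0.0463, 0.2295]
tool_rot: [-0.025, 1.0, 0.0, -0.001]
wrist_force: [-0.8, 0.5, -1.2]
opening: 0.0442
grip_force: 0.0
```

Run:
```python
from h import *
d=shot('wrist','w4');s=bot.state();print(s['t'],s['tool_pos'])
```

```text
19.45 [0.5815955  0.0463238  0.22964966]
```

View pics/w4.png

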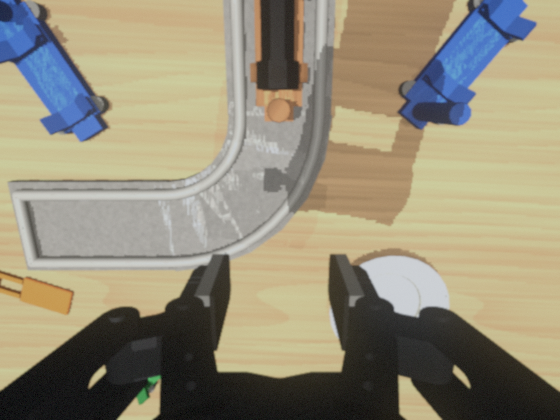

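The wrist view shows the sled straight in the exit leg and released, with the handle at (278,110) and the flashlight tail at (279,75) between the cheeks. One last side crop to check the nose gap.

Run:
```python
from h import *
d=np.load('wrist.npz');w=ray(d,278,110,.105)
c,s=np.cos(TH),np.sin(TH);M=np.array([[c,s],[-s,c]]);print('handle',(M@(w[:2]-O)*1000).round(1))
d=shot('side');im=d['pixels'][:,:,::-1];cv2.imwrite('pics/s3.png',cv2.resize(im[205:280,270:370],(800,600),interpolation=cv2.INTER_CUBIC))
```

```text
handle [118.9   7.2]
```

View pics/s3.png

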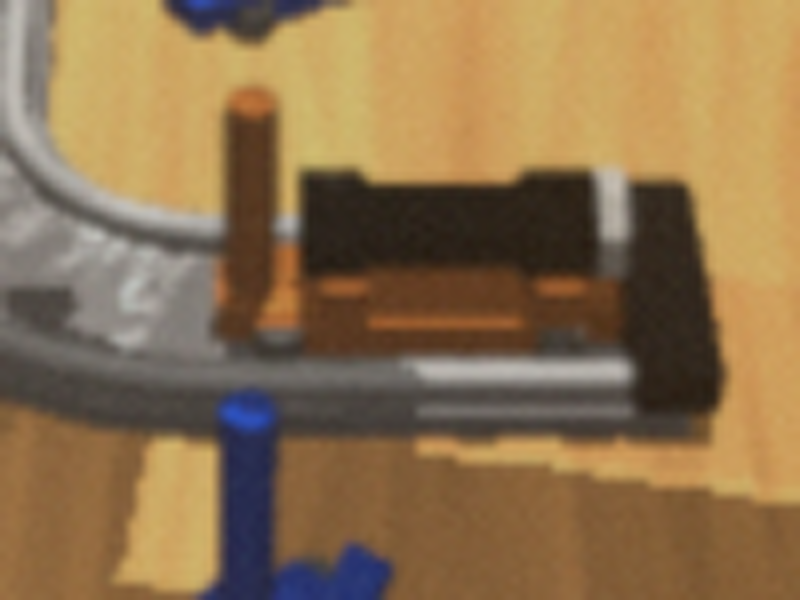

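The crop shows the nose touching the dock at about (625,310), and the flashlight level in both cradles with its bezel at the dock end. The handle measures y_t = 7.2 mm; 7 is fully docked.

```bash
python3 -c "
from h import *
print(workorder.hand_in())"
```

```text
the job is handed in; nothing more can be done
None
```

I handed the job in at about 19.5 s: the flashlight lies in both cradles with its lens away from the handle, and the sled is docked nose against the block and released; the hand-in returned no verdict.

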